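# Fit a keyed painting arbor in the banding drive

## Robot

A 6-joint arm with a two-finger parallel gripper is mounted at the origin on the work surface. World frame = base frame: x ahead of the robot, y to its left, z up, the work surface at z = 0. Lengths are in m, angles in degrees, forces in N, time in s.
With the tool pointing down it reaches from about 0.3 to 0.75 m from the base axis. Payload 8.5 kg.
Tool frame: the origin (TCP) lies at the very end of the fingers, on their centre line; the grasp point (between the pads) lies 19 mm behind it (env.pinch_z is the distance from the TCP to the grasp point, in m); z points along the fingers, y is the line along which they close (so a half turn about z gives the same grasp; the last joint's range is limited). The gripper opens to 85 mm and grips with 20 to 120 N. Pads are 22 mm wide; open, the fingers measure 114 mm over their backs; the gripper's body (76 mm by 85 mm) begins 54 mm behind the grasp point. The pads swing forward as they close: fully open they stand 13 mm farther back than shut.
Start: joints at [64.097, 21.807, 74.336, -0, 83.858, -12.336], TCP at [0.129, 0.535, 0.197] pointing down, gripper open.
Joint ranges: [-178.18, 178.18], [-50.72, 133.34], [12.68, 142.11], [-81.47, 261.47], [9.98, 163.14], [-165.26, 165.26]. Speed limits (degrees/s): [136.94, 136.94, 180, 180, 180, 180].

## Interface

Orientations are given as a 3x3 rotation matrix whose columns are the frame's x, y, z axes.
In Python, from rig import env, viewer gives the robot as it stands.
- The arm moves only by the tool drive_tool, never from a script. Its argument "series" is a list of rows, each a list of 3 entries, a list of its own where there are three numbers: the shift along the tool's x, y, z in m, then the turn about the tool's z in degrees, then the finger opening in m, from 0 to 0.0854. A call has 1 to 20 rows; each row is the pose to reach, as a shift and turn from the pose commanded when the call began, along the tool's axes at that moment; what a row does not reach only later rows make up. A row lasts 1/10 s, in which the tool goes at most 50 mm and 8.59 degrees, less where a joint would pass 70% of its speed; a pose out of reach is approached as far as the arm can. A call with a gripper value outside its range is refused whole. The fingers move at their own pace and stop on an object; "newtons" is the grip in N (left out, the last holds). Time passes only in rows, so rows that repeat a pose let the fingers close. It gives the time, the measured TCP pose, the force, the opening and the grip force at its end, in the units of the state.
- env.observe(): the state, without advancing time (a new reading comes with each control period).
- viewer.get_image(name): name is "scene" or "top"; returns a dict with "img" (420x560x3 uint8, red, green, blue), "depth" (420x560 float32, m along the optical axis (not along the pixel's ray), 0 where there is no reading), "camera_matrix" (3x3 intrinsics, pixels), "rvec" (rotation vector, rad) and "tvec" (3), from world to camera coordinates, as OpenCV has them. Camera axes: x right, y down, z forward; pixel columns grow to the right and rows downward; lengths in m; the calibration is good to about 2 mm. A picture is of the moment at which its call begins.
- env.close_job(): hands the job in; it is judged then, once.
The state is a dict: "time_s": time; "q": joint angles; "qvel": joint speeds; "joint_efforts": joint torques, N m; "position": TCP position; "tool_rot": TCP orientation; "ft_force": force on the tool from outside, world axes, zero at the start; "wrist_torque": the same for the moment, N m; "grip_width": finger opening in m; "gripper_force": force on a finger pad.
Only numpy, scipy, OpenCV 4.12 (cv2) and the standard library are available. Lean on these libraries where they do the work, as an engineer would, in place of code of your own. Each camera call takes 0.05 s, during which the arm holds its last target. There are 200 camera calls.

## Task

Take the arbor with the doll-shaped wooden blank out of the rack, enter its shaft in the hub of the banding drive, turn it until its key slips into the keyway, and keep pushing until the flange is fully home on the hub against the hub's ejector spring. Finish while holding: still gripping the doll by its body and pressing the arbor home, so that I can tighten the grub screw in the hub. Leave the other two arbors and the other things on the table where they are.

Things in the scene. Friction and masses are not known exactly. Their poses are not given: they have to be found in the camera images.
- doll_grip (a point): The arbor to fit (0.16 to 0.28 kg): it carries a plain turned wooden doll and stands upright in the rack. Point on its axis where to grip the doll's body, a cylinder 34 mm in diameter from 26 mm below this point to 14 mm above; its round head (26 mm) tops out 38 mm above. z up along the axis, +x from the axis towards the key. The shaft hangs below, see doll_seat and doll_nose.
- doll_seat (a point): Same arbor and axes: centre of the underside of its steel flange, 32 mm below doll_grip. Fully home it lies at hub_mouth. Flange 40 mm in diameter, 6 mm thick; a lug 10 mm wide stands out from it to 28 mm from the axis, exactly above the key, and shows the key's direction from above. In the rack the lug points within 35 degrees of the rack's +x.
- doll_nose (a point): Same arbor and axes: tip of the shaft, 38 mm below doll_seat. The shaft is 16 mm in diameter. Counted down from the flange's underside: the key (6 mm wide, round-ended, standing out to 12 mm from the axis) from 2 to 20 mm, then 10 mm of plain round shaft, then an 8 mm hemispherical nose.
- hub_mouth (a point): Centre of the face of the drive's upright steel hub, 118 mm above the table; hub 44 mm across, 46 mm tall. Axes of the housing (z up, +x to its back): they do not turn with the hub. Bore 17.6 mm with one keyway, 9 mm wide out to 13.5 mm from the axis, seen as a notch in the face. It points to this +x give or take up to 35 degrees, each time anew: look or feel for it.
- hub_pin (a point): Top of the ejector pin in the bore, at rest, 26 mm below hub_mouth. The key off the keyway rides on the hub's face, flange 20 mm above it; within about 7 degrees of the keyway it drops in. The nose meets the pin with the flange 12 mm above the face; the pin pushes back 6 N there and 11 N with the flange home. Let go, the arbor rises about 12 mm.
- banding_drive: The drive: a grey housing 190 x 150 mm, 72 mm high, fixed to the table, its dial and switch on its front (-x), carrying the hub on top. Origin on the table under the hub's axis (10 mm in front of the housing's middle); its yaw varies. The drive holds the hub stiffly: about 0.7 N m to turn it.
- rack: Wooden rack block 76 x 250 x 50 mm (x, y, z), fixed to the table, origin at the centre of its underside; three holes 27 mm in diameter on its y axis, at -80, 0 and +80 mm, 44 mm deep. An arbor stands in each, its flange resting on the block's top; which stands where differs.
- bell_top (a point): Bystander in the rack: arbor with a bell-shaped blank, 48 mm in diameter at the foot; point on its axis 35 mm above the flange's underside, top 48 mm above it.
- ball_top (a point): Bystander in the rack: arbor with a ball-shaped blank 46 mm in diameter; point at the ball's centre, 35 mm above the flange's underside.
- paint_jar_a: Bystander: small paint jar, 36 mm in diameter, 45 mm high, standing between rack and drive; origin at its foot.
- paint_jar_b: Bystander: small paint jar, 36 mm in diameter, 45 mm high, beyond rack and drive; origin at its foot.
- pencil_tin: Bystander: closed pencil tin lying flat, 62 x 200 x 34 mm (x, y, z); origin at the centre of its underside.
- brush_mug: Bystander: white mug 72 mm in diameter, 85 mm high, with brushes standing in it up to 175 mm; origin at its foot.
- wheel_head: Bystander: the drive's aluminium wheel head, a disc 150 mm in diameter and 12 mm thick, lying flat; origin at the centre of its underside.

How it is judged (in metres and radians):
On the way, in this order (a step that is already met when the one before it is completed fails the run):
1. the doll arbor is drawn up out of the rack (height (world z) of doll_seat above 0.09 m), for 0.1 s.
2. the nose of its shaft is in the hub's bore (horizontal distance between doll_seat and hub_mouth below 0.004 m and z of doll_seat in the frame of hub_mouth below 0.03 m).
At the end, for the whole second after the job is handed in: Through the last second the flange's underside is within 2.5 mm of the hub's face, within 4 mm of the hub's axis and upright within 0.08 rad, the arbor presses on the drive with over 5 N, and the fingers still hold it (over 4 N) with the grasp point within 35 mm of doll_grip (z of doll_seat in the frame of hub_mouth between -0.004 and 0.0025 m and horizontal distance between doll_seat and hub_mouth below 0.004 m and angle between doll_seat's own z axis and vertical below 0.08 rad and contact force between doll_arbor and banding_drive above 5 N and contact force between the fingers and doll_arbor above 4 N and distance between the grasp point and doll_grip below 0.035 m); the arm keeps its last pose, push and grip.
It fails at once if another arbor in the rack is disturbed (moved over 20 mm) (distance of any of bell_top, ball_top from where it was at the start of the episode above 0.02 m).
It fails at once if another thing on the table (paint jar, pencil tin, brush mug, wheel head) is moved over 30 mm (distance of any of paint_jar_a, paint_jar_b, pencil_tin, brush_mug, wheel_head from where it was at the start of the episode above 0.03 m).
It also fails if it takes over 51 s, if anything falls off the work surface, if the arm or the gripper's body presses on something with over 40 N, if the wrist force passes 120 N, or if a joint passes its speed limit or range.

## Working session

There is one attempt and no reset: what is moved stays moved. The work goes in short steps, Python scripts to look and compute and a tool call to move; the robot and the scene stay as the last step left them, time stands still between calls to the robot, and variables do not carry over. Pictures are saved under pics/ and viewed, at most 10 in all, crops included, and the job is handed in when it is done.

Besides the shell and the picture viewer there is one more tool, called after ">>>" as name([rows], argument=value, ...), one row to a line, values as JSON. drive_tool: Moves the arm, as the interface text tells. Its arguments: {"type":"object","properties":{"series":{"type":"array"},"newtons":{"type":"number"}},"required":["series"]}

```bash
ls; mkdir -p pics; cat > h.py <<'E'
import numpy as np, cv2
from rig import env, viewer
def grab(n):
    d=viewer.get_image(n); R=cv2.Rodrigues(np.array(d["rvec"],float))[0]; t=np.array(d["tvec"],float).ravel()
    d["R"]=R; d["t"]=t; d["K"]=np.array(d["camera_matrix"],float); return d
def ray(d,u,v,z):
    c=-d["R"].T@d["t"]; r=d["R"].T@np.linalg.inv(d["K"])@np.array([u,v,1.])
    return c+r*(z-c[2])/r[2]
def cloud(d):
    v,u=np.mgrid[0:d["img"].shape[0],0:d["img"].shape[1]]; Z=d["depth"]
    P=np.stack([(u-d["K"][0,2])/d["K"][0,0]*Z,(v-d["K"][1,2])/d["K"][1,1]*Z,Z],-1)
    W=(P-d["t"])@d["R"]; W[Z==0]=np.nan; return W
E
python3 - <<'E'
from h import *
for n in("top","scene"):
    d=grab(n); cv2.imwrite(f"pics/{n}0.png",d["img"][:,:,::-1]); np.savez(f"{n}0.npz",**d)
    print(n,-d["R"].T@d["t"],d["K"][0,0])
s=env.observe();print(s["time_s"],s["position"],s["tool_rot"],s["ft_force"])
E
```

```text
pics
top [0.44366008 0.02535869 1.01393332] 436.41754900024364
scene [ 0.84617243 -0.39241217  0.79894241] 438.16909218574676
0.1 [0.12888576 0.53436085 0.19659001] [[-9.72093584e-01  2.34592711e-01 -5.69541862e-04]
 [ 2.34593234e-01  9.72092931e-01 -1.16137073e-03]
 [ 2.81198510e-04 -1.26257170e-03 -9.99999163e-01]] [-0.52507087 -0.33435178 -1.32154828]
```

View pics/top0.png

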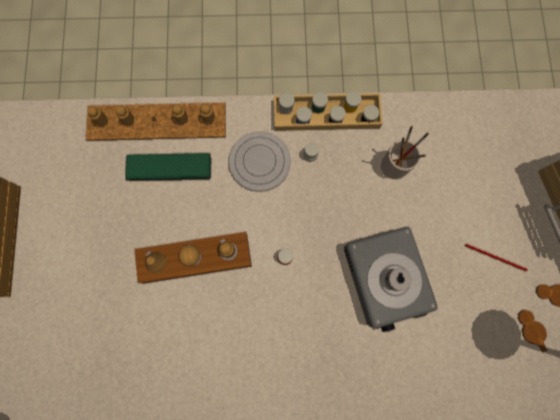

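View pics/scene0.png

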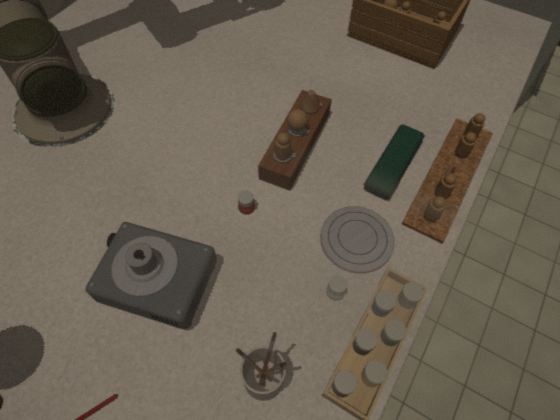

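The top view shows the rack at about (192,257), with the doll in its right-hand hole at (228,248). The hub is at (397,279) and jar_a at (286,256). In the scene view the doll is at (284,145) and the hub at (140,258). Next I'll enlarge these and measure.

```bash
python3 - <<'E'
from h import *
T=dict(np.load("top0.npz")); S=dict(np.load("scene0.npz"))
def crop(d,u,v,r=22,k=9):
    c=d["img"][v-r:v+r,u-r:u+r,::-1]; c=cv2.resize(c,(396,297*396//297),interpolation=cv2.INTER_CUBIC)[:, :]
    return cv2.resize(cv2.convertScaleAbs(c,alpha=1.6),(300,300))
a=np.vstack([np.hstack([crop(T,228,248),crop(T,397,279)]),np.hstack([crop(S,284,145),crop(S,140,258)])])
cv2.imwrite("pics/crops.png",a)
W=cloud(T)
def plane_rect(lo,hi,u0,u1,v0,v1):
    m=np.zeros(W.shape[:2],np.uint8); z=W[v0:v1,u0:u1,2]; m[v0:v1,u0:u1]=(z>lo)&(z<hi)
    return m
print("rack z med",np.nanmedian(W[262:270,150:240,2]),"table",np.nanmedian(W[320:360,150:250,2]))
for n,a in(("rack",(.035,.06,120,265,220,295)),("house",(.06,.082,330,450,215,340)),("hubface",(.108,.126,375,420,255,300)),("hubtop",(.127,.2,375,420,255,300)),("dollbody",(.095,.15,215,245,235,262))):
    m=plane_rect(*a); p=W[m>0]; 
    if len(p)<3: print(n,len(p)); continue
    r=cv2.minAreaRect((p[:,:2]*1000).astype(np.float32)); print(n,len(p),np.round(r[0],1),np.round(r[1],1),round(r[2],1),"z",p[:,2].min().round(3),p[:,2].max().round(3),"mean",p[:,:2].mean(0).round(4))
print(ray(T,286,256,.045),ray(T,228,248,.1))
E
```

```text
rack z med 0.050567206720852936 table 0.0001573117394877824
rack 3048 [544.2 200.6] [ 76.7 250.6] 7.4 z 0.035 0.06 mean [0.5425 0.1965]
house 5585 [ 484.4 -234.2] [202.  151.9] 14.5 z 0.06 0.082 mean [ 0.4883 -0.2286]
hubface 366 [ 480.7 -234.7] [47.  42.6] 88.1 z 0.108 0.122 mean [ 0.4802 -0.2335]
hubtop 0
dollbody 171 [554.3 120.4] [29.7 30. ] 88.7 z 0.095 0.124 mean [0.5528 0.1195]
[ 0.53936367 -0.00729005  0.045     ] [0.55384969 0.11581541 0.1       ]
```

View pics/crops.png

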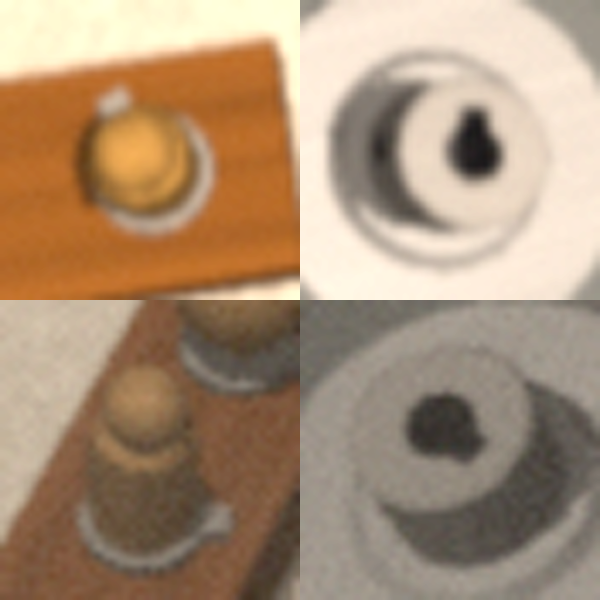

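The crops show the doll's lug at upper-left in the top view (crop (115,100)) and at right in the scene view (crop (218,520)). The bore's notch points up in the top view, at crop (478,112), with the bore at (473,150). In the scene view it points lower-right.

```bash
cat > m.py <<'E'
from h import *
from rig import env
def bore(d,z=.118,c=np.array([.4807,-.2347])):
    # rectified view of hub face, 0.25 mm/px
    return rect(d,z,c)
def rect(d,z,c,h=.035,s=.00025):
    n=int(2*h/s); g=(np.arange(n)+.5)*s-h
    X,Y=np.meshgrid(c[0]-g,c[1]-g,indexing="ij")   # up=+x, left=+y
    P=np.stack([X,Y,np.full_like(X,z)],-1)
    p,_=cv2.projectPoints(P.reshape(-1,3),cv2.Rodrigues(d["R"])[0],d["t"],d["K"],None)
    p=p.reshape(n,n,2).astype(np.float32); return cv2.remap(d["img"],p[...,0],p[...,1],cv2.INTER_CUBIC),X,Y
E
python3 - <<'E'
from m import *
T=dict(np.load("top0.npz")); S=dict(np.load("scene0.npz"))
out=[]
for n,d in(("top",T),("scene",S)):
    im,X,Y=rect(d,.118,np.array([.4807,-.2347])); g=im.mean(2); r=np.hypot(X-.4807,Y+.2347)
    face=np.median(g[(r<.019)&(r>.015)]); 
    m=((g<face*.55)&(r<.016)).astype(np.uint8)
    k,l,st,ce=cv2.connectedComponentsWithStats(m); i=1+st[1:,4].argmax(); m=l==i
    # bore circle: opened mask
    o=cv2.morphologyEx(m.astype(np.uint8),cv2.MORPH_OPEN,cv2.getStructuringElement(cv2.MORPH_ELLIPSE,(53,53)))
    (cx,cy),rr=cv2.minEnclosingCircle(np.argwhere(o)[:,::-1].astype(np.int32)); bx,by=X[int(cy),int(cx)],Y[int(cy),int(cx)]
    q=m&(np.hypot(X-bx,Y-by)>.0098)
    print(n,"face",face,"bore",bx,by,"rad",rr*.25,"hubmask mean",X[m].mean(),Y[m].mean(),"notch n",q.sum(),"dir",np.degrees(np.arctan2((Y[q]-by).mean(),(X[q]-bx).mean())))
    v=im.copy(); v[cv2.Canny(m.astype(np.uint8)*255,50,100)>0]=(255,0,0); out.append(v)
    c=np.array([.5545,.1212]); im,X,Y=rect(d,.056,c); r=np.hypot(X-c[0],Y-c[1]); 
    sat=cv2.cvtColor(im,cv2.COLOR_RGB2HSV)[...,1]; m=(sat<95)&(r<.0285)&(r>.0225)
    k,l,st,ce=cv2.connectedComponentsWithStats(m.astype(np.uint8)); i=1+st[1:,4].argmax(); q=l==i
    print("lug",q.sum(),X[q].mean()-c[0],Y[q].mean()-c[1],np.degrees(np.arctan2((Y[q]-c[1]).mean(),(X[q]-c[0]).mean())))
    v=im.copy(); v[cv2.Canny(q.astype(np.uint8)*255,50,100)>0]=(0,0,255); cv2.circle(v,(140,140),80,(0,255,0),1); out.append(v)
cv2.imwrite("pics/rect.png",np.vstack([np.hstack(out[:2]),np.hstack(out[2:])])[:,:,::-1])
s=env.observe();print(s["position"],s["tool_rot"],s["grip_width"])
E
```

```text
top face 134.33333333333334 bore 0.479825 -0.23557499999999998 rad 7.781774520874023 hubmask mean 0.4813143822393822 -0.2356639409817981 notch n 305 dir -4.317816625401521
lug 690 0.021507246376811673 0.012009420289855077 29.17853180298927
scene face 86.66666666666667 bore 0.48157500000000003 -0.23657499999999998 rad 8.156693458557129 hubmask mean 0.48236983136824785 -0.23691767891417603 notch n 197 dir -7.550904054018856
lug 3281 0.017030973788479176 -0.005667593721426403 -18.406490338273898
[0.12888576 0.53436085 0.19659001] [[-9.72093584e-01  2.34592711e-01 -5.69541862e-04]
 [ 2.34593234e-01  9.72092931e-01 -1.16137073e-03]
 [ 2.81198510e-04 -1.26257170e-03 -9.99999163e-01]] 0.08521724661059146
```

View pics/rect.png

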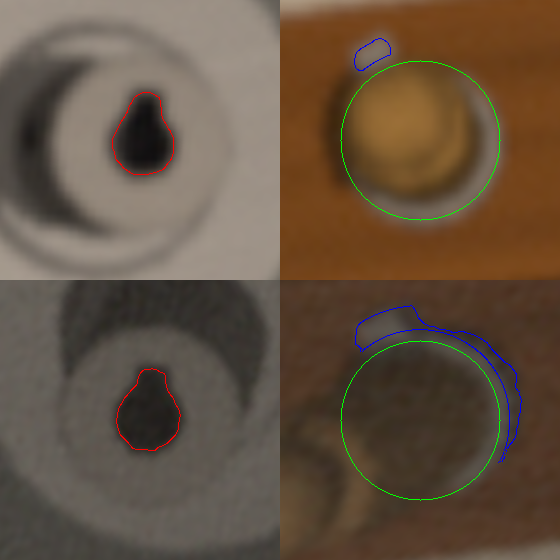

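>>> drive_tool([
  [[-0.02, -0.012, 0], 4, 0.07],
  [[-0.055, -0.032, 0], 9, 0.07],
  [[-0.095, -0.056, 0], 15, 0.07],
  [[-0.135, -0.08, 0], 21, 0.07],
  [[-0.175, -0.103, 0], 27, 0.07],
  [[-0.215, -0.127, 0], 33, 0.07],
  [[-0.255, -0.151, 0], 39, 0.07],
  [[-0.295, -0.174, 0], 45, 0.07],
  [[-0.335, -0.198, 0], 51, 0.07],
  [[-0.375, -0.221, 0], 57, 0.07],
  [[-0.415, -0.245, 0], 62, 0.07],
  [[-0.45, -0.266, 0], 65, 0.07],
  [[-0.48, -0.283, 0], 67, 0.07],
  [[-0.5, -0.295, 0], 69, 0.07],
  [[-0.5106, -0.3016, 0], 69, 0.07],
  [[-0.5106, -0.3016, 0], 69, 0.07],
  [[-0.5106, -0.3016, 0], 69, 0.07],
])

```text
time_s: 1.8
position: [0.5539, 0.1224, 0.197]
tool_rot: [[-0.131, 0.991, -0.001], [0.991, 0.131, 0.0], [0.0, -0.001, -1.0]]
ft_force: [0.0, -0.1, 0.9]
grip_width: 0.0704
gripper_force: 0.0
```

>>> drive_tool([
  [[-0.001, 0.0005, 0.015], 0, 0.07],
  [[-0.001, 0.0005, 0.04], 0, 0.07],
  [[-0.001, 0.0005, 0.07], 0, 0.07],
  [[-0.001, 0.0005, 0.1], 0, 0.07],
  [[-0.001, 0.0005, 0.12], 0, 0.07],
  [[-0.001, 0.0005, 0.133], 0, 0.07],
  [[-0.001, 0.0005, 0.133], 0, 0.07],
  [[-0.001, 0.0005, 0.133], 0, 0.03],
  [[-0.001, 0.0005, 0.133], 0, 0.02],
  [[-0.001, 0.0005, 0.133], 0, 0.02],
  [[-0.001, 0.0005, 0.133], 0, 0.02],
  [[-0.001, 0.0005, 0.133], 0, 0.02],
  [[-0.001, 0.0005, 0.133], 0, 0.02],
  [[-0.001, 0.0005, 0.133], 0, 0.02],
], newtons=60)

```text
time_s: 3.2
position: [0.5557, 0.1209, 0.0654]
tool_rot: [[-0.129, 0.992, 0.002], [0.992, 0.129, 0.0], [-0.0, 0.002, -1.0]]
ft_force: [-1.2, 1.0, 4.3]
grip_width: 0.0222
gripper_force: 58.5
```

```bash
python3 - <<'E'
from h import *
from rig import env
d=grab("scene"); e=grab("top"); f=lambda d,u,v,w=50:cv2.convertScaleAbs(cv2.resize(d["img"][v-w:v+w,u-w:u+w,::-1],(400,400),interpolation=cv2.INTER_CUBIC),alpha=1.6)
cv2.imwrite("pics/g1.png",np.hstack([f(d,284,145),f(e,228,248)])); s=env.observe(); print(s["grip_width"],s["gripper_force"],s["position"])
E
```

```text
0.022441931317034102 58.49129319190979 [0.55567044 0.12093509 0.06538568]
```

View pics/g1.png

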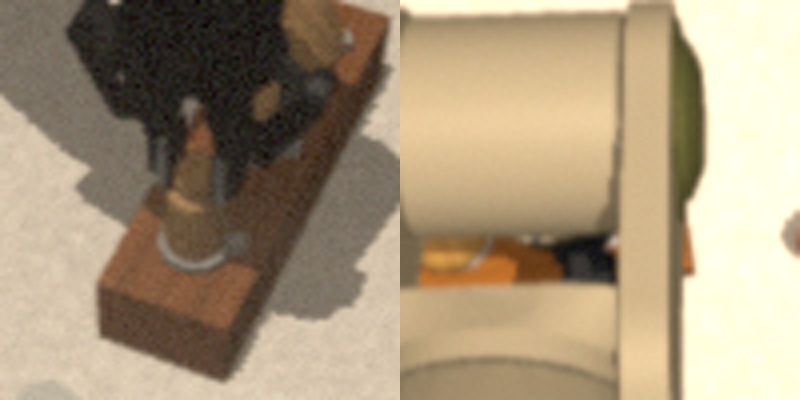

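The left crop shows the fingers ending around (160,170) and (222,195), beside the head. The doll's body below is free, so the grip looks too high. I'll check it with depth.

```bash
python3 - <<'E'
from h import *
from rig import env
d=grab("scene"); W=cloud(d); S=dict(np.load("scene0.npz")); W0=cloud(S)
for n,(a,b) in dict(tipR=(222,195),tipR2=(222,175),tipL=(160,165),headtop=(197,130),head=(195,165),collar=(188,200),body=(190,225),flange=(195,265),lug=(238,242)).items():
    u,v=round(234+a/4),round(95+b/4); print(n,W[v,u].round(4),"before",W0[v,u].round(4),d["img"][v,u])
print(env.pinch_z, env.observe()["q"])
# before: column through doll
print([ (v,W0[v,284].round(3).tolist()) for v in range(128,166,3)])
E
```

```text
tipR [0.5749 0.1154 0.1059] before [0.5709 0.1229 0.0956] [38 31 26]
tipR2 [0.5749 0.1143 0.1226] before [0.5464 0.1676 0.0514] [31 28 24]
tipL [0.5426 0.1057 0.1204] before [0.4896 0.1927 0.0019] [56 52 47]
headtop [0.515  0.1902 0.0474] before [0.5155 0.1892 0.0487] [79 52 35]
head [0.5581 0.1151 0.1206] before [0.5585 0.1145 0.1215] [62 49 33]
collar [0.5575 0.1091 0.0982] before [0.5574 0.1091 0.0981] [83 66 48]
body [0.5628 0.1045 0.0869] before [0.5627 0.1046 0.0867] [66 52 38]
flange [nan nan nan] before [0.5667 0.1031 0.0573] [85 77 72]
lug [0.5789 0.129  0.0544] before [0.5799 0.127  0.0573] [59 54 47]
0.0187 [ 3.46425560e-01  3.08129283e+01  8.26742215e+01  1.62610132e-02
  6.63955296e+01 -7.09882078e+00]
[(128, [0.518, 0.189, 0.05]), (131, [0.522, 0.182, 0.05]), (134, [0.556, 0.122, 0.119]), (137, [0.561, 0.114, 0.121]), (140, [0.563, 0.111, 0.115]), (143, [0.564, 0.11, 0.108]), (146, [0.564, 0.11, 0.098]), (149, [0.566, 0.107, 0.093]), (152, [0.566, 0.107, 0.084]), (155, [0.567, 0.107, 0.073]), (158, [0.566, 0.108, 0.062]), (161, [0.567, 0.106, 0.054]), (164, [0.57, 0.102, 0.05])]
```

```bash
python3 - <<'E'
from h import *
for n in("scene",):
    d=grab(n); W=cloud(d); b=np.load(n+"0.npz"); W0=cloud(dict(b))
    m=(np.abs(W-W0).max(-1)>.008)&(np.hypot(W[...,0]-.555,W[...,1]-.121)<.06)&(W[...,2]>.06)&(W[...,2]<.3)
    p=W[m]; v,u=np.nonzero(m)
    for lo in np.arange(.06,.2,.01):
        q=p[(p[:,2]>=lo)&(p[:,2]<lo+.01)]
        if len(q): print(round(lo,2),len(q),q.min(0)[:2].round(3),q.max(0)[:2].round(3))
    i=np.argsort(p[:,2])[:12]; print(np.c_[u[i],v[i],p[i].round(4)])
E
```

```text
0.1 21 [0.535 0.105] [0.58  0.124]
0.11 49 [0.533 0.105] [0.581 0.129]
0.12 65 [0.533 0.105] [0.582 0.13 ]
0.13 54 [0.533 0.105] [0.582 0.129]
0.14 85 [0.516 0.101] [0.599 0.131]
0.15 200 [0.509 0.101] [0.605 0.135]
0.16 119 [0.506 0.1  ] [0.61  0.136]
0.17 157 [0.501 0.099] [0.614 0.124]
0.18 160 [0.499 0.099] [0.614 0.122]
0.19 241 [0.496 0.097] [0.615 0.138]
0.2 222 [0.496 0.097] [0.613 0.131]
[[2.750e+02 1.410e+02 5.443e-01 1.070e-01 1.046e-01]
 [2.740e+02 1.400e+02 5.413e-01 1.080e-01 1.049e-01]
 [2.890e+02 1.460e+02 5.758e-01 1.099e-01 1.057e-01]
 [2.740e+02 1.410e+02 5.430e-01 1.051e-01 1.058e-01]
 [2.750e+02 1.400e+02 5.438e-01 1.077e-01 1.068e-01]
 [2.900e+02 1.440e+02 5.754e-01 1.145e-01 1.071e-01]
 [2.880e+02 1.450e+02 5.734e-01 1.099e-01 1.075e-01]
 [2.730e+02 1.380e+02 5.380e-01 1.094e-01 1.078e-01]
 [2.720e+02 1.370e+02 5.349e-01 1.105e-01 1.079e-01]
 [2.880e+02 1.440e+02 5.723e-01 1.117e-01 1.080e-01]
 [2.910e+02 1.440e+02 5.776e-01 1.147e-01 1.084e-01]
 [2.890e+02 1.450e+02 5.755e-01 1.102e-01 1.084e-01]]
```

The cloud puts the fingertips at z ≈ 0.103 although the reported TCP is 0.065, so the fingers closed on the head. I'll open and go 26 mm lower. That puts the pads on the body and also keeps the reported grasp point within tolerance.

>>> drive_tool([
  [[0, -0.001, 0], 0, 0.07],
  [[0, -0.001, 0], 0, 0.07],
  [[0, -0.001, 0], 0, 0.07],
  [[0, -0.001, 0], 0, 0.07],
  [[0, -0.001, 0], 0, 0.07],
  [[0, -0.001, 0.008], 0, 0.07],
  [[0, -0.001, 0.017], 0, 0.07],
  [[0, -0.001, 0.026], 0, 0.07],
  [[0, -0.001, 0.026], 0, 0.07],
  [[0, -0.001, 0.026], 0, 0.07],
], newtons=60)

```text
time_s: 4.4
position: [0.5542, 0.1206, 0.0378]
tool_rot: [[-0.129, 0.992, -0.001], [0.992, 0.129, -0.0], [0.0, -0.001, -1.0]]
ft_force: [-0.3, -0.5, -0.1]
grip_width: 0.0698
gripper_force: 0.0
```

```bash
cat > tip.py <<'E'
from h import *
from rig import env
d=grab("scene"); W=cloud(d); W0=cloud(dict(np.load("scene0.npz")))
m=(np.abs(W-W0).max(-1)>.008)&(np.hypot(W[...,0]-.555,W[...,1]-.121)<.07)&(W[...,2]>.06)&(W[...,2]<.3)
p=W[m]
for lo in np.arange(.05,.2,.01):
    q=p[(p[:,2]>=lo)&(p[:,2]<lo+.01)]
    if len(q): print(round(lo,2),len(q),q.min(0)[:2].round(3),q.max(0)[:2].round(3))
print(p[np.argsort(p[:,2])[:5]].round(4))
E
python3 tip.py
```

```text
0.07 2 [0.519 0.116] [0.597 0.117]
0.08 32 [0.509 0.103] [0.602 0.124]
0.09 58 [0.507 0.102] [0.604 0.131]
0.1 56 [0.508 0.103] [0.604 0.129]
0.11 49 [0.509 0.103] [0.605 0.124]
0.12 81 [0.492 0.098] [0.621 0.139]
0.13 203 [0.489 0.098] [0.623 0.14 ]
0.14 184 [0.491 0.097] [0.623 0.14 ]
0.15 162 [0.491 0.098] [0.623 0.139]
0.16 165 [0.488 0.097] [0.624 0.141]
0.17 241 [0.489 0.097] [0.624 0.138]
0.18 271 [0.489 0.096] [0.623 0.14 ]
0.19 28 [0.572 0.089] [0.594 0.132]
0.2 119 [0.528 0.08 ] [0.593 0.129]
[[0.5967 0.1169 0.0794]
 [0.519  0.1159 0.0799]
 [0.5961 0.1221 0.0801]
 [0.5196 0.1191 0.0802]
 [0.5207 0.1093 0.0811]]
```

>>> drive_tool([
  [[0, 0, 0.003], 0, 0.06],
  [[0, 0, 0.003], 0, 0.05],
  [[0, 0, 0.003], 0, 0.04],
  [[0, 0, 0.003], 0, 0.02],
  [[0, 0, 0.003], 0, 0.02],
  [[0, 0, 0.003], 0, 0.02],
  [[0, 0, 0.003], 0, 0.02],
  [[0, 0, 0.003], 0, 0.02],
  [[0, 0, 0.003], 0, 0.02],
], newtons=80)

```text
time_s: 5.35
position: [0.5545, 0.1206, 0.0356]
tool_rot: [[-0.129, 0.992, 0.001], [0.992, 0.129, 0.0], [-0.0, 0.001, -1.0]]
ft_force: [-1.1, -0.1, 5.2]
grip_width: 0.032
gripper_force: 79.1
```

```bash
python3 tip.py|tail -5
```

```text
[[0.5463 0.1039 0.0667]
 [0.579  0.1146 0.0735]
 [0.5408 0.1089 0.0746]
 [0.5782 0.116  0.0748]
 [0.576  0.1114 0.0749]]
```

>>> drive_tool([
  [[0, 0, -0.01], 0, 0.02],
  [[0, 0, -0.03], 0, 0.02],
  [[0, 0, -0.055], 0, 0.02],
  [[0, 0, -0.08], 0, 0.02],
  [[0, 0, -0.105], 0, 0.02],
  [[0, 0, -0.122], 0, 0.02],
  [[0, 0, -0.13], 0, 0.02],
  [[0, 0, -0.13], 0, 0.02],
  [[0, 0, -0.13], 0, 0.02],
])

```text
time_s: 6.3
position: [0.5538, 0.1206, 0.1642]
tool_rot: [[-0.129, 0.992, -0.002], [0.992, 0.129, -0.0], [0.0, -0.002, -1.0]]
ft_force: [-0.5, 0.9, -1.8]
grip_width: 0.032
gripper_force: 79.5
```

>>> drive_tool([
  [[-0.015, -0.005, 0], 2, 0.02],
  [[-0.04, -0.014, 0], 5, 0.02],
  [[-0.075, -0.026, 0], 8, 0.02],
  [[-0.11, -0.038, 0], 12, 0.02],
  [[-0.145, -0.05, 0], 16, 0.02],
  [[-0.18, -0.062, 0], 20, 0.02],
  [[-0.215, -0.074, 0], 24, 0.02],
  [[-0.25, -0.086, 0], 27, 0.02],
  [[-0.285, -0.098, 0], 29, 0.02],
  [[-0.315, -0.108, 0], 31, 0.02],
  [[-0.335, -0.115, 0], 33, 0.02],
  [[-0.344, -0.118, 0], 33, 0.02],
  [[-0.344, -0.118, 0], 33, 0.02],
  [[-0.344, -0.118, 0], 33, 0.02],
])

```text
time_s: 7.7
position: [0.4816, -0.235, 0.1648]
tool_rot: [[0.431, 0.902, -0.001], [0.902, -0.431, 0.001], [0.0, -0.001, -1.0]]
ft_force: [-0.5, 0.6, -1.6]
grip_width: 0.0318
gripper_force: 79.5
```

```bash
python3 - <<'E'
from h import *
from rig import env
d=grab("scene"); e=grab("top"); np.savez("s1.npz",**d); np.savez("t1.npz",**e)
f=lambda d,u,v,w=40:cv2.convertScaleAbs(cv2.resize(d["img"][v-w:v+w,u-w:u+w,::-1],(400,400),interpolation=cv2.INTER_CUBIC),alpha=1.6)
cv2.imwrite("pics/h1.png",np.hstack([f(d,140,245),f(e,397,279)]))
E
```

```text
(no output)
```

View pics/h1.png

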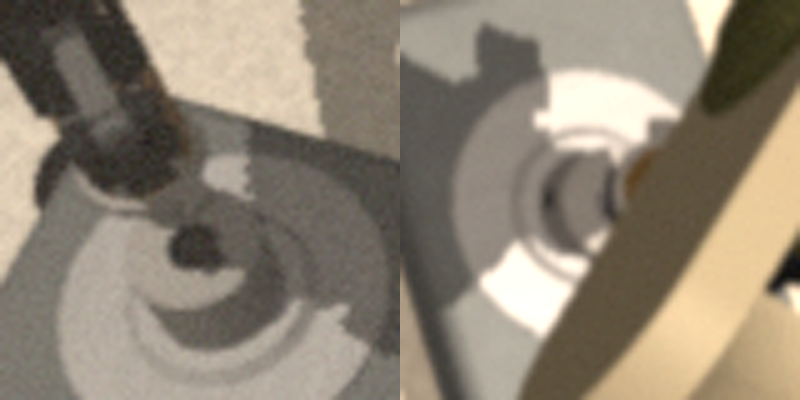

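The scene view (left) shows the flange at about (130,195) above the hub bore at (193,245). The shaft is hidden beneath the flange. I'll trim by 1 mm and lower slowly, watching the force.

>>> drive_tool([
  [[-0.001, -0.001, 0.006], 0, 0.02],
  [[-0.001, -0.001, 0.012], 0, 0.02],
  [[-0.001, -0.001, 0.018], 0, 0.02],
  [[-0.001, -0.001, 0.022], 0, 0.02],
  [[-0.001, -0.001, 0.025], 0, 0.02],
  [[-0.001, -0.001, 0.028], 0, 0.02],
  [[-0.001, -0.001, 0.03], 0, 0.02],
  [[-0.001, -0.001, 0.032], 0, 0.02],
  [[-0.001, -0.001, 0.034], 0, 0.02],
  [[-0.001, -0.001, 0.034], 0, 0.02],
])

```text
time_s: 8.8
position: [0.4804, -0.2362, 0.1309]
tool_rot: [[0.432, 0.902, 0.0], [0.902, -0.432, 0.0], [0.0, -0.0, -1.0]]
ft_force: [1.3, 1.0, -2.7]
grip_width: 0.0319
gripper_force: 79.4
```

>>> drive_tool([
  [[0, 0, 0.002], 0, 0.02],
  [[0, 0, 0.004], 0, 0.02],
  [[0, 0, 0.006], 0, 0.02],
  [[0, 0, 0.007], 0, 0.02],
  [[0, 0, 0.008], 0, 0.02],
  [[0, 0, 0.008], 0, 0.02],
])

```text
time_s: 9.4
position: [0.4804, -0.2362, 0.123]
tool_rot: [[0.432, 0.902, -0.0], [0.902, -0.432, 0.0], [0.0, -0.0, -1.0]]
ft_force: [0.7, 0.6, -2.3]
grip_width: 0.0318
gripper_force: 79.4
```

>>> drive_tool([
  [[0, 0, 0.001], 0, 0.02],
  [[0, 0, 0.002], 0, 0.02],
  [[0, 0, 0.003], 0, 0.02],
  [[0, 0, 0.004], 0, 0.02],
  [[0, 0, 0.004], 0, 0.02],
])

```text
time_s: 9.9
position: [0.4804, -0.2362, 0.119]
tool_rot: [[0.432, 0.902, -0.0], [0.902, -0.432, 0.0], [0.0, -0.0, -1.0]]
ft_force: [1.4, 1.1, -2.4]
grip_width: 0.0318
gripper_force: 79.4
```

>>> drive_tool([
  [[0, 0, 0.001], 0, 0.02],
  [[0, 0, 0.002], 0, 0.02],
  [[0, 0, 0.003], 0, 0.02],
  [[0, 0, 0.004], 0, 0.02],
  [[0, 0, 0.005], 0, 0.02],
  [[0, 0, 0.006], 0, 0.02],
  [[0, 0, 0.006], 0, 0.02],
])

```text
time_s: 10.6
position: [0.4805, -0.2363, 0.1136]
tool_rot: [[0.432, 0.902, 0.0], [0.902, -0.432, -0.0], [-0.0, 0.001, -1.0]]
ft_force: [-0.0, 3.4, 4.2]
grip_width: 0.032
gripper_force: 79.9
```

>>> drive_tool([
  [[0, 0, 0.001], 0, 0.02],
  [[0, 0, 0.002], 0, 0.02],
  [[0, 0, 0.003], 0, 0.02],
  [[0, 0, 0.004], 0, 0.02],
  [[0, 0, 0.004], 0, 0.02],
])

```text
time_s: 11.1
position: [0.4805, -0.2363, 0.1097]
tool_rot: [[0.432, 0.902, 0.001], [0.902, -0.432, -0.001], [-0.0, 0.001, -1.0]]
ft_force: [0.1, 1.9, 5.7]
grip_width: 0.032
gripper_force: 80.2
```

>>> drive_tool([
  [[0, 0, 0.001], 0, 0.02],
  [[0, 0, 0.002], 0, 0.02],
  [[0, 0, 0.003], 0, 0.02],
  [[0, 0, 0.004], 0, 0.02],
  [[0, 0, 0.005], 0, 0.02],
  [[0, 0, 0.006], 0, 0.02],
  [[0, 0, 0.0065], 0, 0.02],
  [[0, 0, 0.0065], 0, 0.02],
])

```text
time_s: 11.9
position: [0.4806, -0.2363, 0.1037]
tool_rot: [[0.431, 0.902, 0.001], [0.902, -0.431, -0.001], [-0.0, 0.001, -1.0]]
ft_force: [-1.2, 3.4, 11.4]
grip_width: 0.032
gripper_force: 80.9
```

>>> drive_tool([
  [[0, 0, 0.0005], 0, 0.02],
  [[0, 0, 0.001], 0, 0.02],
  [[0, 0, 0.0015], 0, 0.02],
  [[0, 0, 0.0015], 0, 0.02],
  [[0, 0, 0.0015], 0, 0.02],
], newtons=100)

```text
time_s: 12.4
position: [0.4807, -0.2363, 0.1036]
tool_rot: [[0.431, 0.902, 0.002], [0.902, -0.431, -0.002], [-0.001, 0.002, -1.0]]
ft_force: [-3.6, 7.2, 23.2]
grip_width: 0.0316
gripper_force: 99.0
```

```bash
python3 - <<'E'
from h import *
from rig import env
d=grab("scene"); f=lambda d,u,v,w=35:cv2.convertScaleAbs(cv2.resize(d["img"][v-w:v+w,u-w:u+w,::-1],(500,500),interpolation=cv2.INTER_CUBIC),alpha=1.6)
cv2.imwrite("pics/f1.png",f(d,140,250)); s=env.observe(); print(s["ft_force"],s["position"],s["time_s"])
E
```

```text
[-4.58662719  7.12204229 22.84189109] [ 0.48070475 -0.2363093   0.10364574] 12.45
```

View pics/f1.png

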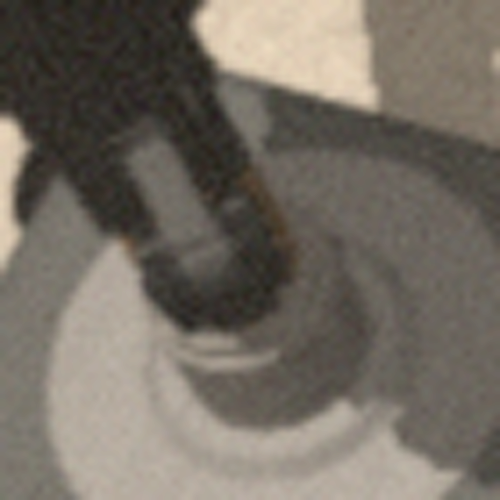

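The picture shows the flange seated on the hub at about (230,350). Motion stopped hard at the expected height with 23 N of push, so I'm handing in.

```bash
python3 -c "
from rig import env
print(env.close_job())"
```

```text
the job is handed in; nothing more can be done
None
```

The doll arbor is keyed into the hub with its flange home; the arm still grips the body (about 100 N) and presses with about 23 N. I handed the job in at about 12.5 s, after re-gripping once because the first grasp caught the head. The hand-in gave no verdict.

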